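Short mix on the microtube mixer

TASK

Give the tubes a short mix on the small white microtube mixer: push its open clear lid down by the blue tab until it is fully shut, then switch on by pressing down the raised far end of the black rocker at the left of the panel, then press the round green key right down and keep it pressed; the program finishes while holding it down. Keep to that order (the platform jogs as soon as the power comes on, so the lid is shut first) and never press the red stop key. Touch lightly with the closed fingertips, so that the mixer and the things standing round it stay where they are.

Things in the scene. Friction and masses are not known exactly. Their poses are not given: they have to be found in the camera images.
- mixer: Microtube mixer: loose white instrument, about 2.3 kg, on rubber feet, 200 (x) x 156 (y) x 81 mm high without lid. Origin at the centre of its underside, z up; -x is its front, towards the robot, +y its left. At the back an orange tube block in a well; in front a panel that slopes down at 0.25 rad from 59 mm high to 36 mm at the front edge. About 15 N sideways slides it.
- lid (a joint): Clear hinged lid over the tubes, rad: 0 fully shut (a stop), larger is further open; starts at 0.5 to 0.9. The hinge line runs along the mixer's y at the back; the lid's front edge swings up and back as it opens. The hinge is stiff (0.09 Nm, about 1 N at the tab): the lid stays where it is left and must be pushed down all the way.
- lid_hinge (a point): Point on the hinge line of the lid, at the middle of its width: 88 mm behind the mixer's origin and 86 mm above the table.
- lid_tab (a point): Middle of the upper side of the blue tab at the lid's free front edge (moves with the lid; z: outward normal of the lid, x: from tab to hinge). It lies 109 mm from the hinge line and 9 mm above the lid's hinge plane; with the lid shut it is 95 mm above the table. The tab is 54 mm wide, 6 mm thick and ends 9 mm beyond this point; the clear plate is 146 mm wide.
- rocker (a joint): Black power rocker at the left of the panel (48 mm left of the green key), 34 mm front to back, 20 mm wide, pivoted across its middle; rad: 0 off (far end, with the white bar, raised; near end down), 0.30 on (far end down at its stop). It stays where it is left; about 2 N on the far end turns it.
- rocker_far_end (a point): Point on top of the rocker's raised far end, 13 mm behind its pivot (moves with it); this is where to press, downwards. Pressing from off to on lowers it by about 4 mm.
- mix_key (a joint): Round green key in the middle of the panel (short mix: the mixer runs only while it is held), 21 mm across; m: 0 released, 0.004 fully down, along the normal of the sloped panel. It stands 11 mm proud of the panel, in a flat grey ring. A spring returns it; fully down takes about 4.5 N.
- mix_key_top (a point): Centre of the top of the green key (moves with it); its z axis is the panel's normal.
- stop_key (a joint): Round red stop key of the same kind, 44 mm to the right of the green key; m: 0 released, 0.004 fully down. Must not be pressed.
- jar: Bystander, loose: sample jar with red lid, 42 mm across, 56 mm high; origin at the centre of its underside.
- dropper: Bystander, loose: small amber dropper bottle with black pipette cap, 31 mm across, 96 mm high; origin at the centre of its underside.
- amber: Bystander, loose: amber glass bottle with black cap, 47 mm across, 92 mm high; origin at the centre of its underside.
- marker: Bystander, loose: white felt marker with blue cap lying flat, 127 mm long (along its y), 13 mm thick; origin at the middle of its underside.
- dish: Bystander, loose: petri dish with red agar, 90 mm across, 15 mm high; origin at the centre of its underside.
- tape: Bystander, loose: roll of beige tape lying flat, 70 mm across, 19 mm high; origin at the centre of its underside.

How it is judged (in metres and radians):
On the way, in this order (a step that is already met when the one before it is completed fails the run):
1. the lid is pushed fully shut (value of joint lid below 0.05 rad), for 0.2 s.
2. the rocker is switched on (value of joint rocker above 0.22 rad), for 0.2 s.
3. the green key is pressed and held (value of joint mix_key above 0.0025 m), for 0.5 s.
At the end, for the whole second after the job is handed in: Lid shut (under 0.05 rad), rocker on (over 0.22 rad) and the green key held down (over 2.5 of its 4 mm) by the fingers through the last second; red key up; the mixer within 12 mm and the bystanders within 15 mm of where they stood (value of joint lid below 0.05 rad and value of joint rocker above 0.22 rad and value of joint mix_key above 0.0025 m and contact force between the fingers and mix_key above 0.8 N and value of joint stop_key below 0.0015 m and distance of mixer from where it was at the start of the episode below 0.012 m and distance of each of jar, dropper, amber, marker, dish, tape from where it was at the start of the episode below 0.015 m); the arm keeps its last pose, push and grip.
It fails at once if the mixer is switched on while the lid is open (value of joint rocker above 0.15 rad and value of joint lid above 0.09 rad).
It fails at once if the green key is pressed before the lid is shut and the power on (value of joint mix_key above 0.0015 m and (value of joint lid above 0.09 rad or value of joint rocker below 0.15 rad)).
It fails at once if the red stop key is pressed (value of joint stop_key above 0.0015 m).
It fails at once if the mixer is shifted by over 12 mm, tipped or lifted, leaned on with over 40 N, or its lid pulled further open (distance of mixer from where it was at the start of the episode above 0.012 m or angle between mixer's own z axis and vertical above 0.1 rad or contact force between any of the arm, the fingers and mixer above 40 N or value of joint lid above 1.05 rad).
It fails at once if a bystander is moved, lifted or knocked over (distance of any of jar, dropper, amber, marker, dish, tape from where it was at the start of the episode above 0.015 m).
It also fails if it takes over 45 s, if anything falls off the work surface, if the arm or the gripper's body presses on something with over 40 N, if the wrist force passes 120 N, or if a joint passes its speed limit or range.

ROBOT

A 6-joint arm with a two-finger parallel gripper is mounted at the origin on a cart in front of the work surface, level with it; the furniture and walls round the work are solid. World frame = base frame: x ahead of the robot, y to its left, z up, the work surface at z = 0. Lengths are in m, angles in degrees, forces in N, time in s.
With the tool pointing down it reaches from about 0.35 to 0.975 m from the base axis. Payload 17.4 kg.
Tool frame: the origin (TCP) lies on the centre line of the jaws, within the pads' length; the fingertips stand 19 mm ahead of it and the grasp point (between the pads) is the TCP; z points along the fingers, y is the line along which they close (so a half turn about z gives the same grasp; the last joint's range is limited). The gripper opens to 85 mm and grips with 20 to 120 N. Pads are 22 mm wide; open, the fingers measure 114 mm over their backs; the gripper's body (76 mm by 85 mm) begins 54 mm behind the grasp point. The pads swing forward as they close: fully open they stand 13 mm farther back than shut.
Start: joints at [61.375, 6.646, 82.598, -0, 90.757, -2.166], TCP at [0.301, 0.604, 0.25] pointing down, gripper open.
Joint ranges: [-162.19, 162.19], [-47.58, 125.68], [4.15, 143.07], [-65.23, 245.23], [0.69, 171.88], [-170.13, 170.13]. Speed limits (degrees/s): [108.29, 108.29, 127.2, 180, 180, 180].

INTERFACE

Orientations are given as a 3x3 rotation matrix whose columns are the frame's x, y, z axes.
In Python, from cell import ctrl, optics, order gives the robot as it stands. The module is installed in compiled form; this text tells all that it offers.
- The arm moves only by the shell command python3 -m inch 'ROWS' [FORCE]. ROWS is JSON, a list of rows, each an object of numbers: "dx", "dy", "dz": the shift along the tool's x, y, z in units of 0.05 m (1.0 is 0.05 m); "spin": the turn about the tool's z in units of 5 degrees (1.0 is 5 degrees); "fingers": the opening, from 0 (shut) to 1 (fully open). A call has 1 to 5 rows; each row shifts and turns the commanded pose from where the row before left it, along the tool's axes as they then stand; what a row does not reach is not made up. A row lasts 1/8 s, in which the tool goes at most 62.5 mm and 10.7 degrees, less where a joint would pass 70% of its speed; a pose out of reach is approached as far as the arm can. A call with a number of a shift or a turn outside -1 to 1 is refused whole. A call with a gripper value outside its range is refused whole. The fingers move at their own pace and stop on an object; FORCE is the grip in N (left out, the last holds). Time passes only in rows, so rows that do not move let the fingers close. It gives the time, the measured TCP pose, the force, the opening and the grip force at its end, in the units of the state.
- ctrl.observe(): the state, without advancing time (a new reading comes with each control period).
- optics.read_camera(name): name is "side" or "top"; returns a dict with "frame" (400x640x3 uint8, red, green, blue), "K" (3x3 intrinsics, pixels), "world_from_camera" (4x4, takes a point from camera to world coordinates). Camera axes: x right, y down, z forward; pixel columns grow to the right and rows downward; lengths in m; the calibration is good to about 2 mm. A picture is of the moment at which its call begins. There is no depth.
- order.finish_job(): hands the job in; it is judged then, once.
The state is a dict: "time": time; "joint_pos": joint angles; "joint_vel": joint speeds; "tau": joint torques, N m; "tool_pos": TCP position; "eef_rot": TCP orientation; "contact_force": force on the tool from outside, world axes, zero at the start; "wrist_torque": the same for the moment, N m; "gripper_width": finger opening in m; "finger_force": force on a finger pad.
Only numpy, scipy, OpenCV 4.12 (cv2) and the standard library are available. Lean on these libraries where they do the work, as an engineer would, in place of code of your own. Each camera call takes 0.05 s, during which the arm holds its last target. There are 200 camera calls.

## Working session

There is one attempt and no reset: what is moved stays moved. The work goes in short steps, Python scripts to look and compute and a shell command to move; the robot and the scene stay as the last step left them, time stands still between calls to the robot, and variables do not carry over. Pictures are saved under pics/ and viewed, at most 10 in all, crops included, and the job is handed in when it is done.

```bash
mkdir -p pics
cat > h.py <<'E'
import numpy as np, cv2
from cell import ctrl, optics, order
def cam(n):
    d=optics.read_camera(n); return d["frame"],np.array(d["K"]),np.array(d["world_from_camera"])
def ray(K,T,u,v):
    r=T[:3,:3]@np.linalg.inv(K)@np.array([u,v,1.]); return T[:3,3],r/np.linalg.norm(r)
def onz(K,T,u,v,z):
    o,r=ray(K,T,u,v); return o+r*(z-o[2])/r[2]
def proj(K,T,p):
    c=np.linalg.inv(T)@np.append(p,1); q=K@c[:3]; return q[:2]/q[2]
def tri(a,b):
    (o1,r1),(o2,r2)=a,b
    s=np.linalg.lstsq(np.c_[r1,-r2],o2-o1,rcond=None)[0]
    p,q=o1+s[0]*r1,o2+s[1]*r2; return (p+q)/2,np.linalg.norm(p-q)
E
python3 - <<'E'
from h import *
s=ctrl.observe(); print(s)
for n in("top","side"):
    f,K,T=cam(n); cv2.imwrite(f"pics/{n}0.png",f[:,:,::-1]); print(n,K,T.round(3))
E
```

```text
{'time': 0.0, 'joint_pos': array([ 6.13769116e+01,  6.67222097e+00,  8.26366538e+01,  1.49162844e-04,
        9.07577858e+01, -2.16502397e+00]), 'joint_vel': array([ 0.02675216, -0.0025552 ,  0.02219728, -0.01963698, -0.11326481,
       -0.01995807]), 'tau': array([ 3.02847902e-04, -7.31985354e+01, -6.32493782e+01, -4.33514003e-06,
        6.35025339e-03,  4.93974244e-05]), 'tool_pos': array([0.30065247, 0.60413961, 0.24957473]), 'eef_rot': array([[-8.95260701e-01,  4.45542325e-01, -5.59628812e-04],
       [ 4.45542674e-01,  8.95260122e-01, -1.02001439e-03],
       [ 4.65537775e-05, -1.16251731e-03, -9.99999323e-01]]), 'contact_force': array([-0.40324827, -0.08260434,  0.02898681]), 'wrist_torque': array([ 0.04075689,  0.0582321 , -0.00824519]), 'finger_force': 0.0, 'gripper_width': 0.08568588696271016}
top [[478.90363128   0.         316.39976221]
 [  0.         478.90363128 195.10613807]
 [  0.           0.           1.        ]] [[ 0.014 -0.993  0.114  0.403]
 [-1.    -0.015 -0.006 -0.158]
 [ 0.007 -0.114 -0.993  1.323]
 [ 0.     0.     0.     1.   ]]
side [[420.34162983   0.         318.54931043]
 [  0.         420.34162983 196.94881774]
 [  0.           0.           1.        ]] [[ 0.934 -0.206  0.292  0.189]
 [-0.357 -0.551  0.754 -1.037]
 [ 0.005 -0.809 -0.588  0.759]
 [ 0.     0.     0.     1.   ]]
```

View pics/top0.png

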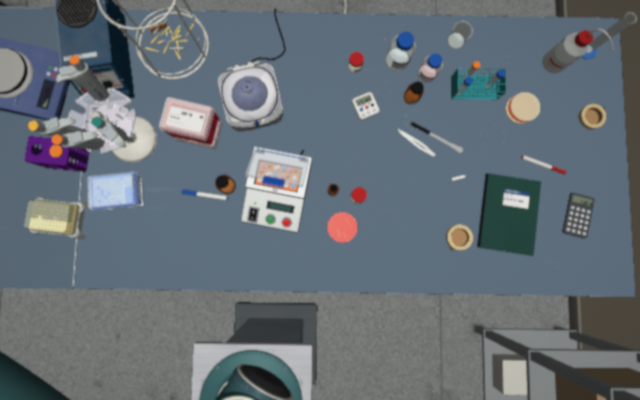

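View pics/side0.png

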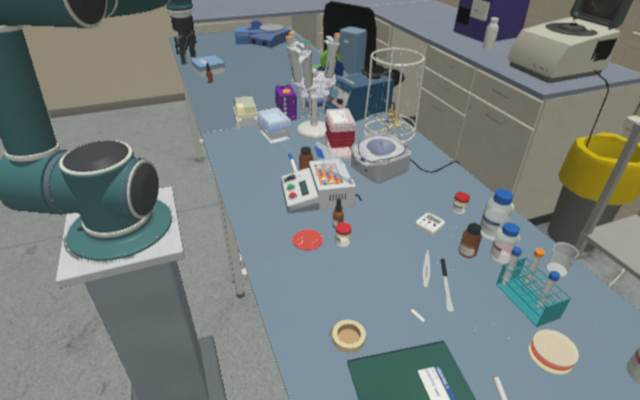

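Top: mixer centred near (277,190), blue tab (274,181), rocker (253,214), green key (270,219), red key (286,222). Side: mixer near (317,185). I'll measure by colour in both views.

```bash
cat > m.py <<'E'
from h import *
box={"top":(238,140,320,235),"side":(272,140,365,215)}
def blobs(n,f,K,T):
    x0,y0,x1,y1=box[n]; h=cv2.cvtColor(f,cv2.COLOR_RGB2HSV)[y0:y1,x0:x1]
    H,S,V=[h[:,:,i].astype(int) for i in range(3)]
    ms=dict(green=(abs(H-75)<22)&(S>90)&(V>50),red=((H<6)|(H>172))&(S>140),blue=(abs(H-112)<10)&(S>150)&(V>60),black=(V<60),
            white=(S<45)&(V>150))
    for k,m in ms.items():
        c,l,st,ce=cv2.connectedComponentsWithStats(m.astype(np.uint8))
        for i in range(1,c):
            if st[i,4]>=12: print(n,k,st[i,4],(ce[i]+[x0,y0]).round(1),st[i,:4]+[x0,y0,0,0])
E
python3 - <<'E'
from m import *
ims=[]
for n in("top","side"):
    f,K,T=cam(n); blobs(n,f,K,T); x0,y0,x1,y1=box[n]
    ims.append(cv2.resize(f[y0:y1,x0:x1,::-1],(400,int(400*(y1-y0)/(x1-x0))),interpolation=cv2.INTER_CUBIC))
H=max(i.shape[0] for i in ims)
cv2.imwrite("pics/c0.png",np.hstack([cv2.copyMakeBorder(i,0,H-i.shape[0],0,0,0) for i in ims]))
E
```

```text
top green 37 [270. 219.] [267 216   7   7]
top red 33 [286.1 222.3] [283 220   7   6]
top blue 104 [273. 181.] [264 177  19   9]
top black 41 [252.7 214.3] [250 209   7  11]
top white 3304 [275.5 187.4] [241 146  71  86]
side green 15 [289.9 185.8] [288 184   5   4]
side red 137 [340.7 142.6] [330 140  23   7]
side red 16 [291.8 194.5] [290 193   5   4]
side blue 36 [318.8 152. ] [315 147   8  10]
side black 41 [305.5 150.9] [302 148   8   6]
side black 40 [338.1 206. ] [336 200   5  11]
side white 44 [277.9 141. ] [272 140  17   4]
side white 1356 [336.3 164.1] [309 140  56  51]
side white 838 [299.1 185.1] [281 159  38  47]
side white 13 [323.5 179.4] [322 178   5   4]
```

View pics/c0.png

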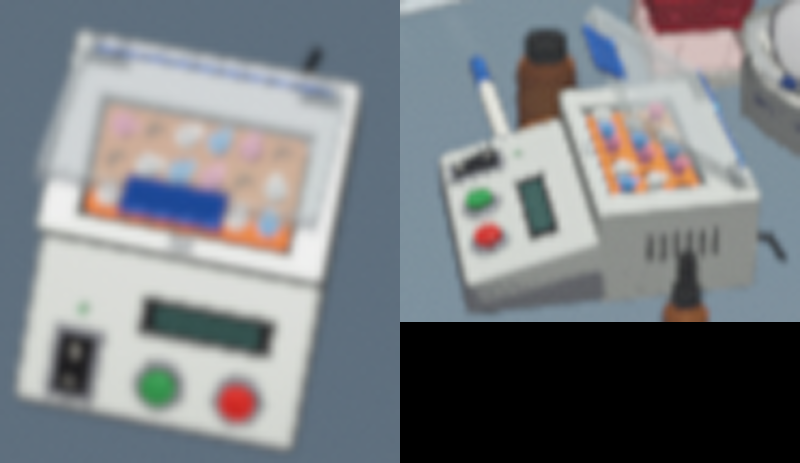

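The crop shows the lid half open with its blue tab at top (273,181) / side (319,152), green key top (270,219) / side (290,186), red key top (286,222), rocker with its white bar near top (253.5,212).

Run:
```python
from m import *
f,K,T=cam("top"); g,L,S=cam("side")
def t(a,b): return tri(ray(K,T,*a),ray(L,S,*b))
for k,a,b in [("green",(270,219),(289.9,185.8)),("red",(286.1,222.3),(291.8,194.5)),("tab",(273,181),(318.8,152.))]:
    p,e=t(a,b); print(k,p.round(4),round(e,4), "z.055 top",onz(K,T,*a,.055).round(4))
h=cv2.cvtColor(f,cv2.COLOR_RGB2HSV)
# panel normal line: green->red direction gives -y axis of mixer
G=onz(K,T,270,219,.055);R=onz(K,T,286.1,222.3,.055);d=(G-R)/np.linalg.norm(G-R)
print("len",np.linalg.norm(G-R),"yaw from keys",np.degrees(np.arctan2(-d[0],d[1])))
ys,xs=np.nonzero((abs(h[140:235,238:320,0].astype(int)-112)<10)&(h[140:235,238:320,1]>150))
m=(ys>34)&(xs<50)
r=cv2.minAreaRect(np.c_[xs[m]+238,ys[m]+140].astype(np.float32)); print("tabrect",r)
w=((h[:,:,1]<60)&(h[:,:,2]>120)).astype(np.uint8); w[:140]=0;w[236:]=0;w[:,:238]=0;w[:,316:]=0
c=max(cv2.findContours(w,0,2)[0],key=cv2.contourArea); print("body",cv2.minAreaRect(c)); print(cv2.approxPolyDP(c,4,True)[:,0].tolist())
for a,z in [((253.4,211.7),.056),((244,230),.036)]: print(onz(K,T,*a,z))
```

```text
green [ 0.4822 -0.043   0.0488] 0.0014 z.055 top [ 0.4825 -0.0437  0.055 ]
red [ 0.4742 -0.0859  0.0478] 0.0013 z.055 top [ 0.4744 -0.0865  0.055 ]
tab [ 0.5688 -0.0574  0.1549] 0.0023 z.055 top [ 0.5842 -0.0492  0.055 ]
len 0.043550832528855485 yaw from keys -10.74633249319762
tabrect ((273.12799072265625, 180.7960205078125), (18.60408592224121, 5.813777446746826), 10.304847717285156)
body ((274.0867919921875, 188.70376586914062), (65.29957580566406, 80.34980010986328), 10.619654655456543)
[[253, 145], [239, 219], [297, 233], [312, 157]]
[0.50116641 0.00063111 0.056     ]
[0.45321671 0.02687243 0.036     ]
```

```bash
cat >> h.py <<'E'
O=np.array([.566,-.057,0]); a=np.radians(-10.6)
M=np.array([[np.cos(a),-np.sin(a),0],[np.sin(a),np.cos(a),0],[0,0,1]])
def loc():
    s=ctrl.observe(); p=M.T@(s["tool_pos"]-O)*1e3; x=s["eef_rot"][:,0]
    print("t",round(s["time"],2),"tip local mm",(p-[0,0,19]).round(1),"yaw err",(np.degrees(np.arctan2(x[1],x[0]))-169.4).round(2),"F",np.round(s["contact_force"],1),"w",round(s["gripper_width"],4))
E
python3 -m inch '[{"spin":-0.8,"fingers":0},{"spin":-0.8,"fingers":0},{"spin":-0.8,"fingers":0},{"spin":-0.8,"fingers":0},{"fingers":0}]' 20; python3 -c "
from h import *;loc()"
```

```text
t 0.3 tip local mm [-382.4  601.2  231. ] yaw err -15.86 F [-0.2 -0.2 -0.3] w 0.0853schema error: expected keys dx, dy, dz, spin, fingers
```

All keys are required in each row.

```bash
python3 -m inch '[{"dx":0,"dy":0,"dz":0,"spin":-0.8,"fingers":0},{"dx":0,"dy":0,"dz":0,"spin":-0.8,"fingers":0},{"dx":0,"dy":0,"dz":0,"spin":-0.8,"fingers":0},{"dx":0,"dy":0,"dz":0,"spin":-0.8,"fingers":0},{"dx":0,"dy":0,"dz":0,"spin":0,"fingers":0}]' 20; python3 -c "
from h import *;loc()"
```

```text
time: 0.92
tool_pos: [0.3007, 0.6043, 0.2503]
eef_rot: [[-0.983, 0.182, -0.0], [0.182, 0.983, -0.0], [0.0, -0.0, -1.0]]
contact_force: [0.1, -0.0, -0.1]
gripper_width: 0.0001
finger_force: 0.0
t 0.93 tip local mm [-382.4  601.2  231.3] yaw err 0.12 F [ 0.1 -0.  -0.1] w 0.0001
```

```bash
python3 -m inch '[{"dx":-0.5,"dy":-0.8,"dz":0,"spin":0,"fingers":0},{"dx":-0.5,"dy":-0.8,"dz":0,"spin":0,"fingers":0},{"dx":-0.5,"dy":-0.8,"dz":0,"spin":0,"fingers":0},{"dx":-0.5,"dy":-0.8,"dz":0,"spin":0,"fingers":0},{"dx":-0.5,"dy":-0.8,"dz":0,"spin":0,"fingers":0}]' |head -2; python3 -m inch '[{"dx":-0.5,"dy":-0.8,"dz":0,"spin":0,"fingers":0},{"dx":-0.5,"dy":-0.8,"dz":0,"spin":0,"fingers":0},{"dx":-0.5,"dy":-0.8,"dz":0,"spin":0,"fingers":0},{"dx":-0.5,"dy":-0.8,"dz":0,"spin":0,"fingers":0},{"dx":-0.5,"dy":-0.8,"dz":0,"spin":0,"fingers":0}]'|head -2; python3 -c "
from h import *;loc()"
```

```text
time: 1.55
tool_pos: [0.3877, 0.3835, 0.2504]
time: 2.17
tool_pos: [0.4743, 0.1641, 0.2505]
t 2.17 tip local mm [-130.8  200.4  231.5] yaw err 0.03 F [0.6 0.5 0.8] w -0.0001
```

```bash
python3 -m inch '[{"dx":-0.48,"dy":-0.8,"dz":0,"spin":0,"fingers":0},{"dx":-0.48,"dy":-0.8,"dz":0,"spin":0,"fingers":0},{"dx":-0.48,"dy":-0.8,"dz":0,"spin":0,"fingers":0},{"dx":-0.48,"dy":-0.8,"dz":0,"spin":0,"fingers":0},{"dx":-0.48,"dy":-0.8,"dz":0,"spin":0,"fingers":0}]' |head -2; python3 -m inch '[{"dx":0,"dy":0,"dz":0.4,"spin":0,"fingers":0},{"dx":0,"dy":0,"dz":0.4,"spin":0,"fingers":0},{"dx":0,"dy":0,"dz":0.2,"spin":0,"fingers":0},{"dx":0,"dy":0,"dz":0,"spin":0,"fingers":0}]' |head -2
python3 - <<'E'
from h import *
loc(); ims=[]
for n,b in (("top",(230,130,330,240)),("side",(265,100,365,210))):
    f,K,T=cam(n); x0,y0,x1,y1=b
    ims.append(cv2.resize(f[y0:y1,x0:x1,::-1],(400,440),interpolation=cv2.INTER_CUBIC))
cv2.imwrite("pics/c1.png",np.hstack(ims))
E
```

```text
time: 2.8
tool_pos: [0.556, -0.0545, 0.2505]
time: 3.3
tool_pos: [0.5553, -0.0521, 0.1995]
t 3.3 tip local mm [-11.4   2.9 180.5] yaw err 0.19 F [ 0.4  0.5 -0. ] w -0.0002
```

View pics/c1.png

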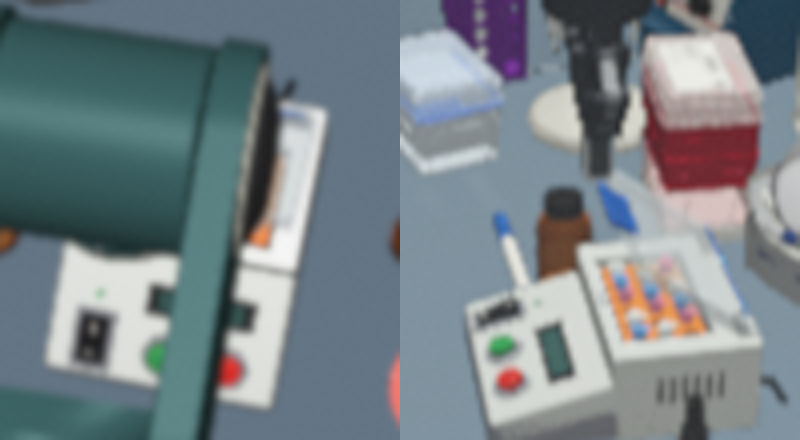

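In the side crop the closed tip (600,175) hangs just above the blue tab (618,205), as computed. Pushing down.

```bash
python3 -m inch '[{"dx":0,"dy":0,"dz":0.2,"spin":0,"fingers":0},{"dx":0,"dy":0,"dz":0.2,"spin":0,"fingers":0},{"dx":0,"dy":0,"dz":0.2,"spin":0,"fingers":0},{"dx":0,"dy":0,"dz":0.2,"spin":0,"fingers":0},{"dx":0,"dy":0,"dz":0,"spin":0,"fingers":0}]' |grep -v rot; python3 -m inch '[{"dx":0,"dy":0,"dz":0.2,"spin":0,"fingers":0},{"dx":0,"dy":0,"dz":0.2,"spin":0,"fingers":0},{"dx":0,"dy":0,"dz":0.2,"spin":0,"fingers":0},{"dx":0,"dy":0,"dz":0,"spin":0,"fingers":0}]' |grep -v rot
python3 - <<'E'
from h import *
loc(); f,K,T=cam("side"); cv2.imwrite("pics/c2.png",cv2.resize(f[110:220,255:375,::-1],(480,440),interpolation=cv2.INTER_CUBIC))
E
```

```text
time: 4.03
tool_pos: [0.5554, -0.0529, 0.1591]
contact_force: [-0.1, -0.1, 0.3]
gripper_width: -0.0
finger_force: 0.0
time: 4.53
tool_pos: [0.5553, -0.0529, 0.1292]
contact_force: [0.7, 0.2, -1.0]
gripper_width: -0.0001
finger_force: 0.0
t 4.53 tip local mm [-11.3   2.1 110.2] yaw err 0.14 F [ 0.7  0.2 -1. ] w -0.0001
```

View pics/c2.png

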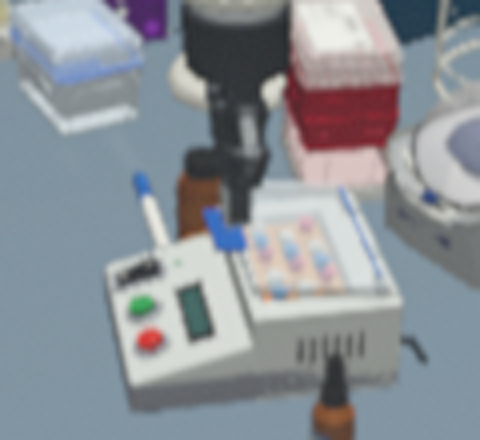

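The lid is nearly down with the tip at the tab's rear edge (235,215 in the crop). Continuing in small steps until the stop is felt.

```bash
python3 -m inch '[{"dx":0,"dy":0,"dz":0.1,"spin":0,"fingers":0},{"dx":0,"dy":0,"dz":0.1,"spin":0,"fingers":0},{"dx":0,"dy":0,"dz":0.06,"spin":0,"fingers":0},{"dx":0,"dy":0,"dz":0,"spin":0,"fingers":0}]' |grep -E 'tool|contact'; python3 -m inch '[{"dx":0,"dy":0,"dz":0.04,"spin":0,"fingers":0},{"dx":0,"dy":0,"dz":0,"spin":0,"fingers":0}]' |grep -E 'tool|contact'
```

```text
tool_pos: [0.5556, -0.0529, 0.117]
contact_force: [-0.5, -0.7, 0.8]
tool_pos: [0.5557, -0.0529, 0.1153]
contact_force: [0.3, -0.5, -0.4]
```

```bash
for i in 1; do python3 -m inch '[{"dx":0,"dy":0,"dz":0.04,"spin":0,"fingers":0},{"dx":0,"dy":0,"dz":0,"spin":0,"fingers":0}]' |grep -E 'tool|contact'; python3 -m inch '[{"dx":0,"dy":0,"dz":0.03,"spin":0,"fingers":0},{"dx":0,"dy":0,"dz":0,"spin":0,"fingers":0}]' |grep -E 'tool|contact'; done
```

```text
tool_pos: [0.5558, -0.0529, 0.1139]
contact_force: [-1.2, 0.4, 6.1]
tool_pos: [0.5559, -0.0529, 0.1136]
contact_force: [-8.5, 1.3, 17.9]
```

```bash
python3 -m inch '[{"dx":0,"dy":0,"dz":-0.1,"spin":0,"fingers":0},{"dx":0,"dy":0,"dz":-0.3,"spin":0,"fingers":0},{"dx":0.48,"dy":0.3,"dz":0,"spin":0,"fingers":0},{"dx":0.48,"dy":0.3,"dz":0,"spin":0,"fingers":0},{"dx":0.48,"dy":0.28,"dz":0,"spin":0,"fingers":0}]' |grep -E 'tool|contact';python3 -m inch '[{"dx":0,"dy":0,"dz":0.4,"spin":0,"fingers":0},{"dx":0,"dy":0,"dz":0.4,"spin":0,"fingers":0},{"dx":0,"dy":0,"dz":0.1,"spin":0,"fingers":0},{"dx":0,"dy":0,"dz":0,"spin":0,"fingers":0}]' |grep -E 'tool|contact'
python3 - <<'E'
from m import *
loc(); f,K,T=cam("side"); blobs("side",f,K,T); cv2.imwrite("pics/c3.png",cv2.resize(f[120:220,265:365,::-1],(600,600),interpolation=cv2.INTER_CUBIC))
f,K,T=cam("top"); blobs("top",f,K,T)
E
```

```text
tool_pos: [0.4924, 0.0039, 0.1325]
contact_force: [0.9, -0.9, -0.4]
tool_pos: [0.4929, 0.0031, 0.0862]
contact_force: [0.5, -0.4, 0.8]
t 6.95 tip local mm [-82.9  45.6  67.2] yaw err 0.11 F [ 0.5 -0.4  0.8] w -0.0001
side green 15 [289.9 185.8] [288 184   5   4]
side red 136 [340.7 142.6] [330 140  23   7]
side red 15 [291.9 194.4] [290 193   5   4]
side blue 56 [310.5 171.1] [307 167   8   9]
side black 18 [287.5 140.9] [284 140   8   4]
side black 18 [284.3 149.7] [283 147   4   7]
side black 39 [305.5 151. ] [302 148   8   6]
side black 41 [338.1 205.9] [336 200   5  11]
side white 29 [275.2 141.3] [272 140   8   4]
side white 1616 [336.2 167.3] [310 140  55  52]
side white 18 [289.1 151.6] [288 148   3   8]
side white 806 [299.1 186.9] [281 162  38  45]
side white 14 [325.5 209.6] [319 209  14   2]
top green 1086 [251.5 206.2] [238 182  29  53]
top green 12 [271.3 219.4] [270 217   4   5]
top red 33 [286.1 222.3] [283 220   7   6]
top blue 62 [276.8 194.8] [272 191  11   8]
top black 136 [269.6 207.4] [267 191   7  32]
top black 31 [264.2 230.4] [262 226   5   9]
top white 2806 [282.1 180.2] [247 146  65  86]
```

View pics/c3.png

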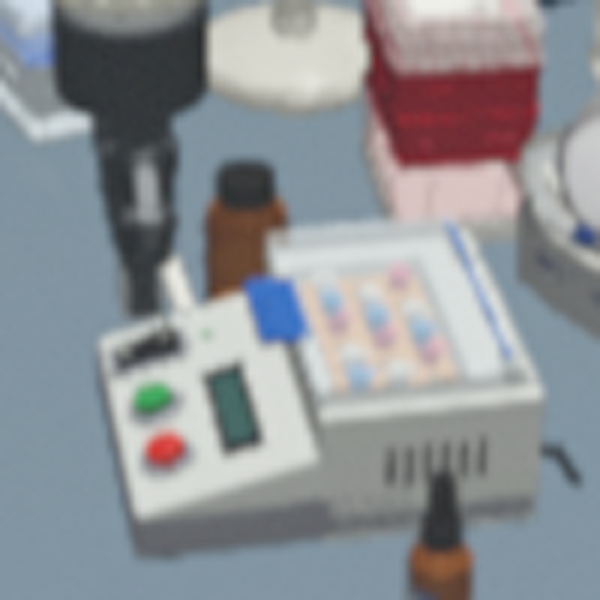

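Lid is shut, tab now flat at (311,171); keys unmoved. Tip at about (289,171), rocker spans (284,180)–(295,176).

Run:
```python
from h import *
g,L,S=cam("side")
b=lambda p:(M.T@(p-O)*1e3).round(1)
print("tab",b(onz(L,S,310.5,171.1,.094)),"green",b(onz(L,S,289.9,185.8,.049)))
for u,v in((294.5,176.5),(285,180)): print([b(onz(L,S,u,v,z)) for z in(.045,.05,.055)])
for l in((-82.9,45.6,67.2),(-71.9,45.6,67.2)): print(proj(L,S,O+M@np.array(l)/1e3))
for k,v in dict(top=(253.4,211.7)).items():
    f,K,T=cam("top"); print(b(onz(K,T,*v,.054)),b(onz(K,T,252.7,214.3,.05)))
s=g[168:186,278:302]; print(cv2.cvtColor(s,cv2.COLOR_RGB2GRAY))
```

```text
tab [-23.1  -1.8  94. ] green [-85.6  -1.9  49. ]
[array([-64.7,  52. ,  45. ]), array([-65.5,  44.4,  50. ]), array([-66.4,  36.8,  55. ])]
[array([-95.9,  37.6,  45. ]), array([-96.5,  30.1,  50. ]), array([-97.2,  22.6,  55. ])]
[288.63069165 172.09037734]
[292.21679924 171.75627102]
[-74.2  45.   54. ] [-81.2  45.9  50. ]
[[143 145 144 143 145 143 135 121  95  68  58  59  68 100 142 193 223 226
  192 154 136  97  72  84]
 [144 144 144 144 144 143 135 121  97  68  59  58  68  97 135 175 215 228
  210 168 137 111 110 131]
 [144 144 144 145 145 144 137 121  97  68  60  60  66  98 128 159 203 224
  217 184 159 157 174 188]
 [143 144 144 144 144 144 141 126 104  76  70  72  79 106 131 155 192 207
  209 206 197 200 208 214]
 [144 143 144 144 144 145 142 133 120 104 105 113 125 141 145 174 202 206
  208 217 216 215 216 217]
 [144 145 144 144 144 144 143 140 138 140 150 158 169 178 161 182 210 213
  215 218 217 217 217 217]
 [144 144 143 143 145 149 154 158 166 176 187 186 174 170 145 154 183 201
  215 217 214 208 213 217]
 [144 144 144 146 160 175 186 190 194 195 186 170 139 124 116 106
[... 346 characters left out ...]
45 138 142 178 169 123 110  97  71  65  79  90 105 119 143 156 176
  202 215 217 218 218 215]
 [143 144 137 134 174 170 123  85  88  95 109 130 151 161 168 191 197 203
  213 217 216 214 210 196]
 [144 144 137 129 164 170 136 112 131 156 165 174 194 201 202 212 215 215
  217 215 203 191 176 149]
 [145 145 137 122 151 168 160 160 172 195 199 199 208 212 213 217 218 218
  218 212 185 145 114  94]
 [143 144 138 119 142 182 194 198 200 207 200 195 191 191 199 211 217 217
  218 213 182 120  87  89]
 [144 144 141 119 134 189 212 216 213 199 176 163 153 152 166 189 205 213
  217 216 199 136  90  93]
 [145 145 141 124 123 182 215 219 211 181 147 137 132 131 138 151 180 198
  213 218 209 157  96  91]]
```

```bash
python3 -m inch '[{"dx":-0.09,"dy":0,"dz":0.1,"spin":0,"fingers":0},{"dx":0,"dy":0,"dz":0.05,"spin":0,"fingers":0},{"dx":0,"dy":0,"dz":0,"spin":0,"fingers":0}]' |grep -E 'tool|contact';python3 -m inch '[{"dx":0,"dy":0,"dz":0.04,"spin":0,"fingers":0},{"dx":0,"dy":0,"dz":0.04,"spin":0,"fingers":0},{"dx":0,"dy":0,"dz":0,"spin":0,"fingers":0}]' |grep -E 'tool|contact'; python3 -c "
from h import *;loc()"
```

```text
tool_pos: [0.4972, 0.0026, 0.079]
contact_force: [-0.3, 0.5, 0.3]
tool_pos: [0.4972, 0.0027, 0.0751]
contact_force: [-1.2, 0.5, 0.5]
t 7.9 tip local mm [-78.6  46.   56.1] yaw err 0.14 F [-1.2  0.5  0.5] w -0.0001
```

```bash
python3 -m inch '[{"dx":0,"dy":0,"dz":0.03,"spin":0,"fingers":0},{"dx":0,"dy":0,"dz":0,"spin":0,"fingers":0}]' |grep -E 'tool|contact';python3 -m inch '[{"dx":0,"dy":0,"dz":0.03,"spin":0,"fingers":0},{"dx":0,"dy":0,"dz":0,"spin":0,"fingers":0}]' |grep -E 'tool|contact'; python3 -m inch '[{"dx":0,"dy":0,"dz":0.03,"spin":0,"fingers":0},{"dx":0,"dy":0,"dz":0,"spin":0,"fingers":0}]' |grep -E 'tool|contact'
```

```text
tool_pos: [0.4973, 0.0026, 0.0737]
contact_force: [-0.6, 0.0, 0.2]
tool_pos: [0.4974, 0.0026, 0.0724]
contact_force: [0.2, 0.6, 0.8]
tool_pos: [0.4974, 0.0026, 0.0709]
contact_force: [0.4, -0.5, 2.0]
```

```bash
python3 -m inch '[{"dx":0,"dy":0,"dz":0.03,"spin":0,"fingers":0},{"dx":0,"dy":0,"dz":0,"spin":0,"fingers":0}]' |grep -E 'tool|contact';python3 -m inch '[{"dx":0,"dy":0,"dz":0.03,"spin":0,"fingers":0},{"dx":0,"dy":0,"dz":0,"spin":0,"fingers":0}]' |grep -E 'tool|contact'; python3 -m inch '[{"dx":0,"dy":0,"dz":0.02,"spin":0,"fingers":0},{"dx":0,"dy":0,"dz":0,"spin":0,"fingers":0}]' |grep -E 'tool|contact'
```

```text
tool_pos: [0.4974, 0.0026, 0.0693]
contact_force: [1.9, -0.6, 1.5]
tool_pos: [0.4976, 0.0026, 0.0688]
contact_force: [-3.9, -0.1, 14.9]
tool_pos: [0.4977, 0.0026, 0.0686]
contact_force: [-9.0, 1.0, 25.1]
```

```bash
python3 -m inch '[{"dx":0,"dy":0,"dz":-0.1,"spin":0,"fingers":0},{"dx":0,"dy":0,"dz":-0.4,"spin":0,"fingers":0},{"dx":0,"dy":0,"dz":0,"spin":0,"fingers":0}]' |grep -E 'tool|contact'
python3 - <<'E'
from m import *
loc(); f,K,T=cam("side"); blobs("side",f,K,T); a=cv2.imread("pics/side0.png")
cv2.imwrite("pics/c4.png",np.hstack([cv2.resize(i[165:200,275:310],(400,400),interpolation=cv2.INTER_CUBIC) for i in (a,f[:,:,::-1])]))
E
```

```text
tool_pos: [0.498, 0.0026, 0.0937]
contact_force: [-0.3, 0.1, -0.4]
t 9.78 tip local mm [-77.8  46.1  74.7] yaw err 0.14 F [-0.3  0.1 -0.4] w -0.0002
side green 16 [289.9 185.9] [288 184   5   5]
side red 136 [340.6 142.6] [330 140  23   7]
side red 16 [291.8 194.5] [290 193   5   4]
side blue 56 [310.5 171.1] [307 167   8   9]
side black 20 [286.  147.4] [285 144   3   8]
side black 38 [305.6 151. ] [302 148   8   6]
side black 38 [338.1 206.1] [336 200   5  11]
side white 35 [275.9 141.3] [272 140  10   5]
side white 1613 [336.2 167.2] [310 140  55  51]
side white 21 [290.9 150. ] [290 146   4   8]
side white 808 [299.  186.9] [281 162  38  45]
```

View pics/c4.png

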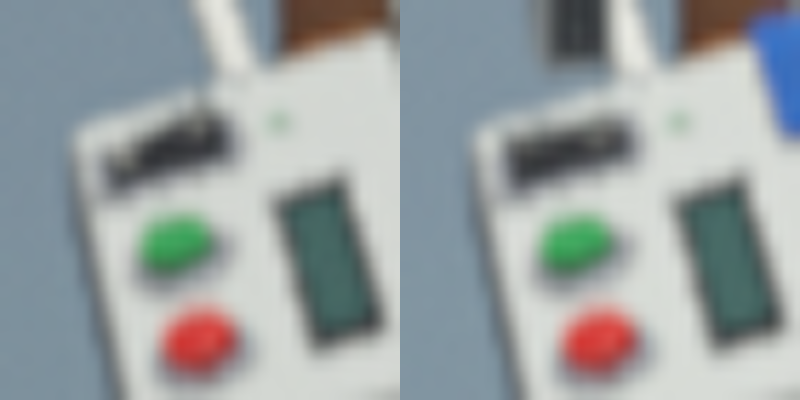

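The rocker (right half, near (565,150)) now lies tipped the other way compared with the start (left half); the keys and mixer are in place. On to the green key.

```bash
python3 -m inch '[{"dx":0.09,"dy":-0.48,"dz":0,"spin":0,"fingers":0},{"dx":0.09,"dy":-0.48,"dz":0,"spin":0,"fingers":0},{"dx":0,"dy":0,"dz":0,"spin":0,"fingers":0},{"dx":0,"dy":0,"dz":0.2,"spin":0,"fingers":0},{"dx":0,"dy":0,"dz":0.12,"spin":0,"fingers":0}]' |grep -E 'tool|contact';python3 -m inch '[{"dx":0,"dy":0,"dz":0.04,"spin":0,"fingers":0},{"dx":0,"dy":0,"dz":0.04,"spin":0,"fingers":0},{"dx":0,"dy":0,"dz":0,"spin":0,"fingers":0}]' |grep -E 'tool|contact'; python3 -c "
from h import *;loc()"
```

```text
tool_pos: [0.4796, -0.0424, 0.0747]
contact_force: [-0.5, 0.4, 0.0]
tool_pos: [0.4798, -0.0428, 0.0719]
contact_force: [-0.8, 2.3, 1.2]
t 10.82 tip local mm [-87.3  -1.9  52.9] yaw err 0.15 F [-0.8  2.3  1.2] w -0.0001
```

```bash
python3 -m inch '[{"dx":0,"dy":0,"dz":0.04,"spin":0,"fingers":0},{"dx":0,"dy":0,"dz":0,"spin":0,"fingers":0}]' |grep -E 'tool|contact';python3 -m inch '[{"dx":0,"dy":0,"dz":0.04,"spin":0,"fingers":0},{"dx":0,"dy":0,"dz":0,"spin":0,"fingers":0}]' |grep -E 'tool|contact'; python3 -m inch '[{"dx":0,"dy":0,"dz":0.02,"spin":0,"fingers":0},{"dx":0,"dy":0,"dz":0,"spin":0,"fingers":0}]' |grep -E 'tool|contact'
```

```text
tool_pos: [0.48, -0.0429, 0.0701]
contact_force: [1.8, 1.7, 3.5]
tool_pos: [0.4803, -0.043, 0.0683]
contact_force: [2.0, 1.6, 7.2]
tool_pos: [0.4804, -0.043, 0.068]
contact_force: [-0.9, 2.1, 15.1]
```

The key has bottomed (stop felt at 15 N). Holding it and checking.

```bash
python3 -m inch '[{"dx":0,"dy":0,"dz":0,"spin":0,"fingers":0},{"dx":0,"dy":0,"dz":0,"spin":0,"fingers":0},{"dx":0,"dy":0,"dz":0,"spin":0,"fingers":0},{"dx":0,"dy":0,"dz":0,"spin":0,"fingers":0},{"dx":0,"dy":0,"dz":0,"spin":0,"fingers":0}]' |grep -E 'tool|contact'
python3 - <<'E'
from m import *
loc(); f,K,T=cam("side"); blobs("side",f,K,T); a=cv2.imread("pics/side0.png")
cv2.imwrite("pics/c5.png",np.hstack([cv2.resize(i[140:240,265:365],(400,400),interpolation=cv2.INTER_CUBIC) for i in (a,f[:,:,::-1])]))
E
```

```text
tool_pos: [0.4804, -0.043, 0.068]
contact_force: [-2.1, 1.2, 14.9]
t 12.2 tip local mm [-86.7  -2.   49. ] yaw err 0.14 F [-2.1  1.2 14.9] w 0.0
side red 136 [340.7 142.6] [330 140  23   7]
side red 15 [291.9 194.4] [290 193   5   4]
side blue 56 [310.5 171.1] [307 167   8   9]
side black 242 [287.5 146.2] [275 140  25  18]
side black 42 [305.5 150.7] [302 148   8   6]
side black 17 [284.9 163.6] [284 161   3   6]
side black 37 [338.1 206. ] [336 200   5  11]
side white 1625 [336.3 167.3] [310 140  55  52]
side white 19 [290.2 166.5] [289 163   4   8]
side white 732 [300.3 188.5] [281 166  38  41]
side white 14 [325.5 209.6] [319 209  14   2]
```

View pics/c5.png

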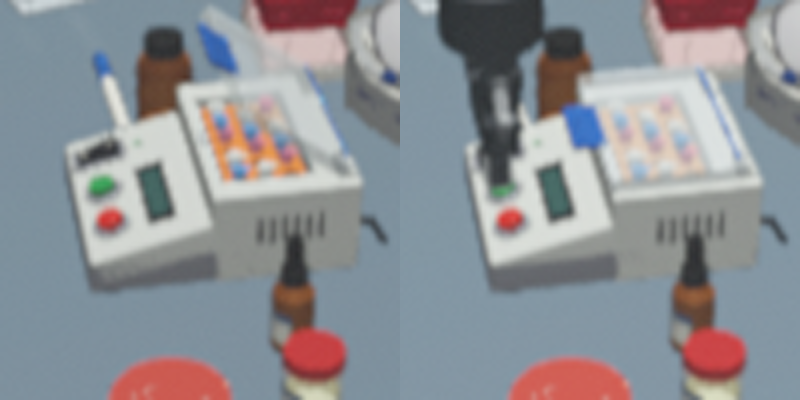

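The tip sits on the green key (500,188), the lid is shut with its tab at (585,125), the red key (510,220) is clear, and nothing has moved from its starting place. Handing in.

```bash
python3 -c "
from h import *; print(order.finish_job())"
```

```text
the job is handed in; nothing more can be done
None
```

I shut the lid, switched the rocker on, and handed the job in with the green key held at its stop (about 15 N). The red key was not touched and the last side view showed nothing displaced; the hand-in returned no verdict.

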